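# Feel three gear pairs for backlash and reject the worn one

### The job

Three gear pairs stand in the service nest with their pinions clamped, and one of them is worn. Rock the crank handles gently back and forth, up against the teeth both ways, to feel which pair has the big backlash, without forcing any crank so hard that its clamped pinion is dragged round. Then lift the worn pair out and set it down gently, upright and flat, in the steel reject tray; leave the two sound pairs in their seats and the other things on the bench where they are.

Things in the scene. Friction and masses are not known exactly. Their poses are not given: they have to be found in the camera images.
- nest: Service nest: fixed aluminium plate 123 mm (x) by 319 (y), three pockets along y, floors 8 mm and rail tops 16 mm above the bench. In each stands one of three gear pairs that look alike: unit_a is worn, unit_b and unit_c sound, in any order and not read out. Their 92 x 80 mm feet have 0.4 mm of room and lift straight out. Origin: on the bench below the middle shaft; x away from the robot, y left.
- seat_left (a point): Left pocket: point on its floor (8 mm above the bench) on the axis of the output shaft of the pair standing there; axes as the nest's. Heights over this floor: foot plate 10 mm thick, x from -38 to +54 mm, y +-40; grey housing up to 32; brass gear, diameter 55, 34 to 42; upright round steel output shaft, diameter 20, up to 84: lift the pair by it.
- seat_middle (a point): The same point of the middle pocket, 105 mm to the right of the left one. A pair weighs 0.75 to 0.95 kg, its centre of mass within 10 mm of the shaft axis. The clamped steel pinion stands 36 mm behind the shaft (+x), up to 50 mm over the pocket floor.
- seat_right (a point): The same point of the right pocket, another 105 mm to the right. The crank is a flat steel arm, 14 mm wide, 42 to 48 mm over the pocket floor, that turns with gear and shaft about the vertical shaft axis and points to -x of the nest. It carries the handle.
- handle_left (a point): Centre of the left pair's crank handle, 50 mm from the shaft axis towards -x, 63 mm over the pocket floor, when the crank is in the middle of its backlash (point fixed to the nest; the real handle starts within 1.5 mm of it). Handle: upright black rod, diameter 14.4 mm, 48.5 to 78 mm over that floor, turning freely on its pin. It moves along the nest's y as the crank rocks.
- handle_middle (a point): The same for the middle pair. Backlash (joints gear_a to gear_c, 0 in the middle, not read out): from the middle, the handle of a sound pair moves freely (under 1 N) about 1 mm to either side, that of the worn pair about 5.5 mm to either side; then the teeth meet and it is firm. Cranks stay where they are left.
- handle_right (a point): The same for the right pair. When the teeth have met, about 6 N across a handle is enough to drag the clamped pinion round with the crank (joints drag_a to drag_c, not read out); dragging it more than 4 mm, measured at the handle, is damage.
- tray: Reject tray: fixed, open, bare steel, 165 mm (x) by 150 mm (y) outside, walls 3 mm thick, rim 31 mm above the bench, floor 3 mm above the bench. Origin under its centre on the bench; x away from the robot at zero yaw.
- grease_jar: Bystander: white jar with a blue screw lid, diameter 45 mm, 36 mm high. Origin at the centre of its underside.
- beaker_50: Bystander: small clear beaker, 45 x 51 mm, 58 mm high. Origin at the centre of its underside.
- fuse_pack: Bystander: small yellow cardboard box, 30 x 48 x 16 mm, lying. Origin at the centre of its underside.

How it is judged:
On the way, in this order (a step that is already met when the one before it is completed fails the run):
1. the worn pair's crank has been pushed up against the teeth on one side, in its seat ((value of joint gear_a above 0.095 rad or value of joint gear_a below -0.095 rad) and height (world z) of unit_a below 0.013 m and horizontal distance between unit_a and nest below 0.13 m), for 0.05 s.
2. its crank has been moved back through the middle of its backlash (value of joint gear_a between -0.055 and 0.055 rad and height (world z) of unit_a below 0.013 m and horizontal distance between unit_a and nest below 0.13 m), for 0.05 s.
3. its crank has been pushed up against the teeth again (the other side, as one rocks it) (all of step 1), for 0.05 s.
At the end, for the whole second after the job is handed in: The worn pair stands at rest in the tray, its foot flat on the tray's floor (within 4 mm and 0.06 rad) and its shaft axis within 50 mm of the tray's centre along either side; both sound pairs stand in their seats within 6 mm of where they were, upright and at rest (x of unit_a in the frame of tray between -0.05 and 0.05 m and y of unit_a in the frame of tray between -0.05 and 0.05 m and height (world z) of unit_a below 0.007 m and linear speed of each of unit_a, unit_b, unit_c below 0.02 m/s and angular speed of each of unit_a, unit_b, unit_c below 0.1 rad/s and angle between each of unit_a, unit_b, unit_c's own z axis and vertical below 0.06 rad and distance of each of unit_b, unit_c from where it was at the start of the episode below 0.006 m); the robot touches nothing.
It fails at once if a crank was forced: the clamped pinion of a pair in the nest was dragged by more than 0.08 rad (4 mm at the handle) (((value of joint drag_a above 0.08 rad or value of joint drag_a below -0.08 rad) and (height (world z) of unit_a below 0.013 m and horizontal distance between unit_a and nest below 0.13 m)) or (value of joint drag_b above 0.08 rad or value of joint drag_b below -0.08 rad) or (value of joint drag_c above 0.08 rad or value of joint drag_c below -0.08 rad)).
It fails at once if a sound pair was lifted out of its seat (height (world z) of any of unit_b, unit_c above 0.018 m).
It fails at once if the worn pair was dropped (from more than about 1 cm) or banged down into the tray: faster than 0.45 m/s just above the tray's floor (linear speed of unit_a above 0.45 m/s and height (world z) of unit_a below 0.03 m and horizontal distance between unit_a and tray below 0.1 m).
It fails at once if a bystander (jar, beaker or fuse box) was moved more than 25 mm (distance of any of grease_jar, beaker_50, fuse_pack from where it was at the start of the episode above 0.025 m).
It also fails if it takes over 72 s, if anything falls off the work surface, if the arm or the gripper's body presses on something with over 40 N, if the wrist force passes 120 N, or if a joint passes its speed limit or range.

### The arm

A 6-joint arm with a two-finger parallel gripper is mounted at the origin on a cart in front of the work surface, level with it; the furniture and walls round the work are solid. World frame = base frame: x ahead of the robot, y to its left, z up, the work surface at z = 0. Lengths are in m, angles in rad, forces in N, time in s.
With the tool pointing down it reaches from about 0.25 to 0.725 m from the base axis. Payload 4 kg.
Tool frame: the origin (TCP) lies on the centre line of the jaws, within the pads' length; the fingertips stand 22 mm ahead of it and the grasp point (between the pads) lies 3 mm ahead of it; z points along the fingers, y is the line along which they close (so a half turn about z gives the same grasp; the last joint's range is limited). The gripper opens to 85 mm and grips with 20 to 120 N. Pads are 22 mm wide; open, the fingers measure 114 mm over their backs; the gripper's body (76 mm by 85 mm) begins 54 mm behind the grasp point. The pads swing forward as they close: fully open they stand 13 mm farther back than shut.
Start: joints at [1.133, 0.241, 0.005, 1.335, 0, 1.571], TCP at [0.212, 0.453, 0.253] pointing down, gripper open.
Joint ranges: [-2.72, 2.72], [-1.05, 1.87], [-1.09, 1.28], [-1.99, 2.15], [-1.42, 1.44], [-3.14, 3.14]. Speed limits (rad/s): [2.79, 2.79, 3.14, 3.14, 3.14, 3.14].

### API

Orientations are given as a unit quaternion [x, y, z, w].
In Python, from workcell import bot gives the robot as it stands.
- The arm moves only by the shell command python3 -m inch 'ROWS'. ROWS is JSON, one flat list of numbers, 7 for each row, row after row: the shift along the world's x, y, z in mm, then the turn, a rotation vector about the world's x, y, z in rad, then the opening in per cent of the stroke, from 0 (shut) to 100 (fully open). A call has 1 to 8 rows; each row is the pose to reach, as a shift and turn from the pose commanded when the call began; what a row does not reach only later rows make up. A row lasts 1/12 s, in which the tool goes at most 41.7 mm and 7.16 degrees, less where a joint would pass 70% of its speed; a pose out of reach is approached as far as the arm can. A call with a gripper value outside its range is refused whole. The fingers move at their own pace and stop on an object; the grip force is fixed at half the most. Time passes only in rows, so rows that repeat a pose let the fingers close. It gives the time, the measured TCP pose, the force, the opening and the grip force at its end, in the units of the state.
- bot.get_obs(): the state, without advancing time (a new reading comes with each control period).
- bot.camera(name): name is "scene" or "top"; returns the picture (480x640x3 uint8, blue, green, red); there is no depth.
- bot.camera_info(name): a dict with "intrinsics" (3x3 intrinsics, pixels), "camera_from_world" (4x4, takes a point from world to camera coordinates). Camera axes: x right, y down, z forward; pixel columns grow to the right and rows downward; lengths in m; the calibration is good to about 2 mm. A picture is of the moment at which its call begins. camera_info takes no time and is no camera call.
- bot.job_done(): hands the job in; it is judged then, once.
Trained networks look in the newest picture that a camera, given by its name, has taken for a name from the list of things; names that differ only in an ending like _2 or _b are one class to them, and where a whole thing is asked for, a point or a joint stands for the part that bears it (a point fixed in the world has none). Each returns a list of dicts, best first, with "confidence" (0 to 1); they miss things now and then, are a little off and sometimes report something else, mostly with a low value. They report only what shows in the picture. A call takes as long as a camera call.
- bot.silhouettes(camera, target): "mask" (480x640 bool, what is visible of it) and "uv" ([column, row] in pixels, amid what is visible of it).
- bot.spot_point(camera, target): "uv" ([column, row] in pixels: a listed point, or the origin of a listed thing).
The state is a dict: "clock": time; "joint_pos": joint angles; "joint_vel": joint speeds; "tau": joint torques, N m; "eef_pos": TCP position; "tool_rot": TCP orientation; "ft_force": force on the tool from outside, world axes, zero at the start; "ft_torque": the same for the moment, N m; "grip_width": finger opening in m; "grasp_force": force on a finger pad.
Only numpy, scipy, OpenCV 4.12 (cv2) and the standard library are available. Lean on these libraries where they do the work, as an engineer would, in place of code of your own. Each camera call takes 0.05 s, during which the arm holds its last target. There are 200 camera calls.

## Working session

There is one attempt and no reset: what is moved stays moved. The work goes in short steps, Python scripts to look and compute and a shell command to move; the robot and the scene stay as the last step left them, time stands still between calls to the robot, and variables do not carry over. Pictures are saved under pics/ and viewed, at most 10 in all, crops included, and the job is handed in when it is done.

```bash
mkdir -p pics; ls; cat > h.py <<'E'
from workcell import bot
import numpy as np, cv2
def ray(cam,uv):
    i=bot.camera_info(cam);K=np.array(i["intrinsics"]);T=np.array(i["camera_from_world"])
    R,t=T[:3,:3],T[:3,3]
    return -R.T@t, R.T@np.linalg.inv(K)@np.array([uv[0],uv[1],1.])
def at(cam,uv,z):
    c,d=ray(cam,uv);return c+d*(z-c[2])/d[2]
def px(cam,p):
    i=bot.camera_info(cam);T=np.array(i["camera_from_world"]);q=np.array(i["intrinsics"])@(T[:3,:3]@np.array(p)+T[:3,3]);return q[:2]/q[2]
E
python3 - <<'E'
from h import *
np.set_printoptions(precision=4,suppress=True)
for c in ["top","scene"]:
    im=bot.camera(c); cv2.imwrite(f"pics/{c}0.png",im)
    print(c,ray(c,(320,240)))
    for n,z in [("nest",0),("seat_left",.008),("seat_middle",.008),("seat_right",.008),("handle_left",.071),("handle_middle",.071),("handle_right",.071),("tray",0),("grease_jar",0),("beaker_50",0),("fuse_pack",0)]:
        for r in bot.spot_point(c,n)[:2]: print(n,r["uv"],round(r["confidence"],2),at(c,r["uv"],z))
o=bot.get_obs();print(o["clock"],o["eef_pos"],o["tool_rot"],o["ft_force"],o["grip_width"])
E
```

```text
pics
top (array([0.368 , 0.0248, 1.2638]), array([ 0.142 ,  0.0113, -0.9898]))
handle_left [246.6, 261.2] 0.8 [0.4949 0.2082 0.071 ]
handle_middle [289.8, 252.8] 0.56 [0.5115 0.1086 0.071 ]
handle_right [337.8, 246.4] 0.81 [ 0.5231 -0.002   0.071 ]
tray [448.1, 241.6] 0.63 [ 0.5363 -0.2717  0.    ]
grease_jar [404.6, 309.6] 0.79 [ 0.3758 -0.158   0.    ]
beaker_50 [391.4, 170.7] 0.72 [ 0.718  -0.1428  0.    ]
scene (array([-0.0559, -0.8667,  0.5251]), array([ 0.5173,  0.7629, -0.3879]))
nest [306.0, 252.9] 0.93 [0.5589 0.1096 0.    ]
seat_left [281.7, 241.3] 0.78 [0.5333 0.203  0.008 ]
seat_left [304.4, 312.9] 0.48 [ 0.3811 -0.1655  0.008 ]
seat_middle [305.7, 250.2] 0.71 [0.5586 0.1107 0.008 ]
seat_right [331.3, 261.9] 0.73 [0.5753 0.0095 0.008 ]
handle_middle [289.9, 230.1] 0.85 [0.5192 0.1293 0.071 ]
handle_right [318.0, 244.4] 0.68 [0.5293 0.0053 0.071 ]
tray [391.0, 318.2] 0.69 [ 0.532  -0.2727  0.    ]
beaker_50 [410.1, 272.9] 0.97 [ 0.7179 -0.1399  0.    ]
beaker_50 [316.1, 245.6] 0.33 [0.6112 0.1372 0.    ]
fuse_pack [227.6, 232.3] 0.65 [0.4353 0.3739 0.    ]
fuse_pack [283.2, 240.3] 0.64 [0.55   0.2239 0.    ]
1.2 [0.212  0.4528 0.2533] [ 0.2172  0.9761  0.     -0.    ] [ 0.3986 -0.1741 -0.6122] 0.08504988749434299
```

View pics/top0.png

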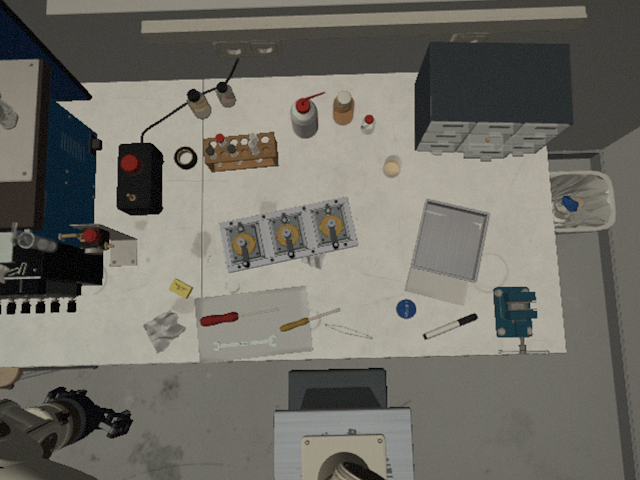

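View pics/scene0.png

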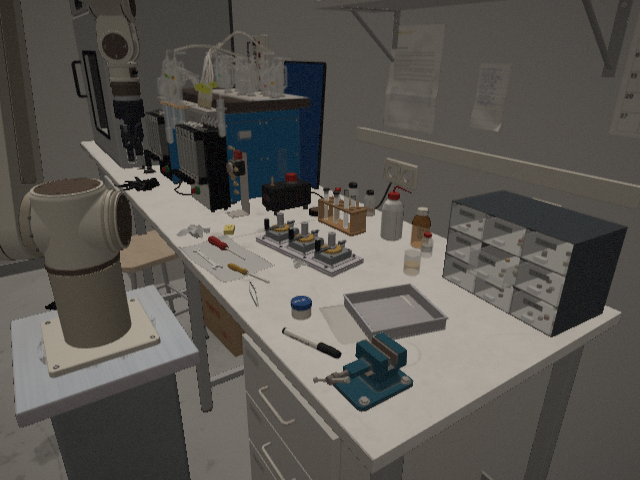

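The top picture shows the nest around (288,235), yawed a few degrees, with brass gears and handles pointing at the robot. The tray is at (450,242), yawed the other way. I'll refine the nest and tray poses next.

```bash
python3 - <<'E'
from h import *
np.set_printoptions(precision=4,suppress=True)
im=bot.camera("top")
cv2.imwrite("pics/crop.png",cv2.resize(im[185:285,210:370],None,fx=5,fy=5,interpolation=cv2.INTER_CUBIC))
for n,z in [("nest",.016),("tray",.031)]:
    r=bot.silhouettes("top",n)[0]; m=r["mask"].astype(np.uint8)
    P=np.array([at("top",(u,v),z)[:2]*1000 for v,u in np.argwhere(m)],np.float32)
    print(n,r["confidence"],m.sum(),cv2.minAreaRect(P))
for n in ["handle_left","unit_a"]:
    for r in bot.silhouettes("top",n)[:4]: print(n,r["confidence"],r["uv"],r["mask"].sum())
# hypothesis projection
E
```

```text
nest 0.9 2387 ((562.837890625, 118.73663330078125), (124.86317443847656, 317.7077941894531), 10.178082466125488)Traceback (most recent call last):
  File "<stdin>", line 7, in <module>
  File "h.py", line 8, in at
    c,d=ray(cam,uv);return c+d*(z-c[2])/d[2]
        ~~~^^^^^^^^
  File "h.py", line 4, in ray
    i=bot.camera_info(cam);K=np.array(i["intrinsics"]);T=np.array(i["camera_from_world"])
ValueError: time passes only in moves, steps and waits
```

View pics/crop.png

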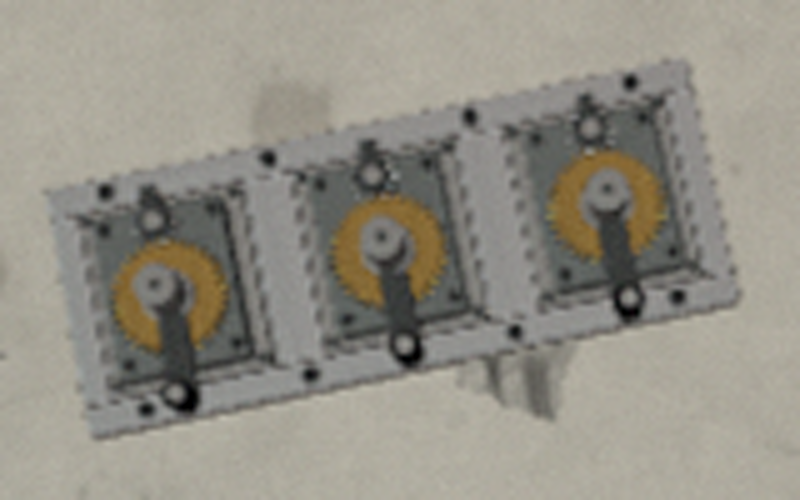

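The crop shows three shaft tops at (155,285), (380,238) and (605,190), handle tops at (180,393), (407,345) and (629,297), and clear plate corners. I'll fit the nest pose to all of these.

```bash
python3 - <<'E'
import pickle
from workcell import bot
pickle.dump({c:bot.camera_info(c) for c in ["top","scene"]},open("cal.pkl","wb"))
E
sed -i 's/^import numpy.*/import numpy as np, cv2, pickle\nCAL=pickle.load(open("cal.pkl","rb"))/; s/bot.camera_info(cam)/CAL[cam]/' h.py
python3 - <<'E'
from h import *
from scipy.optimize import least_squares
np.set_printoptions(precision=4,suppress=True)
f=lambda u,v:(u/5-.4+210,v/5-.4+185)
L=[]
for (u,v),y in zip([(155,285),(380,238),(605,190)],(.105,0,-.105)): L.append((f(u,v),(0,y,.092)))
for (u,v),y in zip([(180,393),(407,345),(629,297)],(.105,0,-.105)): L.append((f(u,v),(-.05,y,.086)))
Q=np.array([at("top",a,b[2])[:2] for a,b in L]);B=np.array([b[:2] for a,b in L])
C=np.array([at("top",f(*p),.016)[:2] for p in [(47,190),(688,60),(740,300),(95,437)]]) 
def tf(p,X):
    c,s=np.cos(p[2]),np.sin(p[2]);return X@np.array([[c,s],[-s,c]])+p[:2]
r=least_squares(lambda p:(tf(p,B)-Q).ravel(),[.56,.11,.17])
print("nest",r.x,"res mm\n",(tf(r.x,B)-Q)*1000)
print("corner rect",cv2.minAreaRect((C*1000).astype(np.float32)),C.mean(0))
print("handles",tf(r.x,B[3:]),"shafts",tf(r.x,B[:3]))
T=np.array([at("top",p,.031)[:2] for p in [(425,200),(489,212),(477,283),(412,270)]]);print("tray",T.mean(0),cv2.minAreaRect((T*1000).astype(np.float32)))
bot.camera("top")
r=bot.silhouettes("top","tray")[0];P=np.array([at("top",(u,v),.031)[:2]*1000 for v,u in np.argwhere(r["mask"])],np.float32);print(cv2.minAreaRect(P))
o=bot.get_obs();print(o["eef_pos"],o["clock"],o["ft_force"])
E
```

```text
nest [0.5567 0.1152 0.1844] res mm
 [[-0.2506  0.1155]
 [ 0.4187 -0.6041]
 [ 0.5806 -1.0561]
 [-0.5369  1.1117]
 [-0.2116  1.1833]
 [-0.0003 -0.7503]]
corner rect ((563.7947387695312, 115.94977569580078), (123.05831146240234, 318.1885070800781), 9.969101905822754) [0.5645 0.1156]
handles [[0.4883 0.2093]
 [0.5075 0.106 ]
 [0.5268 0.0028]] shafts [[0.5374 0.2184]
 [0.5567 0.1152]
 [0.5759 0.012 ]]
tray [ 0.5338 -0.2707] ((533.951904296875, -270.831298828125), (154.22354125976562, 174.0572509765625), 76.52029418945312)
((535.9886474609375, -269.5816955566406), (159.42782592773438, 174.20167541503906), 74.1982192993164)
[0.212  0.4528 0.2533] 1.45 [ 0.3011  0.1407 -0.0199]
```

```bash
python3 -m inch '[276,-243,-70,0,0,0.616,36, 276,-243,-70,0,0,0.616,36, 276,-243,-70,0,0,0.616,36, 276,-243,-70,0,0,0.616,36, 276,-243,-70,0,0,0.616,36, 276,-243,-70,0,0,0.616,36, 276,-243,-70,0,0,0.616,36, 276,-243,-70,0,0,0.616,36]'; python3 -c "
from h import *
o=bot.get_obs();print(o['joint_pos'])"
```

```text
clock: 2.12
eef_pos: [0.4406, 0.2515, 0.1956]
tool_rot: [-0.089, 0.996, 0.0, 0.0]
ft_force: [0.4, 0.6, 0.4]
grip_width: 0.0305
grasp_force: 0.0
[ 5.18655120e-01  2.87260894e-01 -8.61556955e-02  1.19667868e+00
  1.13018931e-04  3.40024505e-01]
```

```bash
python3 -m inch '[47,-42,-40,0,0,0,36, 47,-42,-75,0,0,0,36, 47,-42,-75,0,0,0,36, 47,-42,-75,0,0,0,36, 47,-42,-75,0,0,0,36]'; python3 - <<'E'
from h import *
o=bot.get_obs();print(o["eef_pos"],o["ft_force"])
for c in ["top","scene"]: im=bot.camera(c);cv2.imwrite(f"pics/{c}1.png",im)
s=cv2.imread("pics/scene1.png")[170:290,210:370];t=cv2.imread("pics/top1.png")[185:305,210:370]
cv2.imwrite("pics/n1.png",cv2.resize(np.vstack([s,t]),None,fx=2.5,fy=2.5,interpolation=cv2.INTER_CUBIC))
E
```

```text
clock: 2.53
eef_pos: [0.4858, 0.2103, 0.1199]
tool_rot: [-0.088, 0.996, -0.0, -0.001]
ft_force: [0.3, -0.1, 0.7]
grip_width: 0.0312
grasp_force: 0.0
[0.48581277 0.2103205  0.1198711 ] [ 0.33083353 -0.05137411  0.67219896]
```

View pics/n1.png

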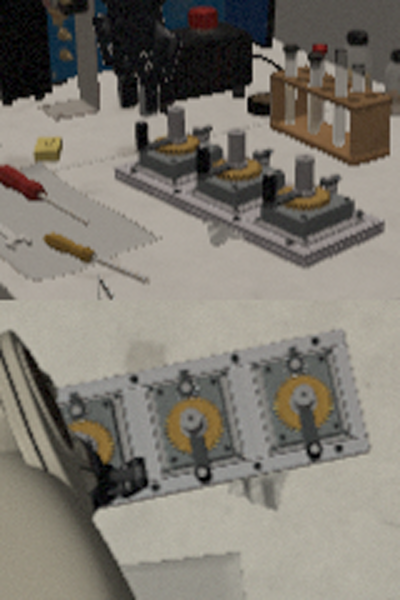

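The gripper is above the left handle, at about (125,475) in the stacked crop. Lowering it with the pads on either side of the handle.

```bash
python3 -m inch '[2,-1,-8,0,0,0,36, 2,-1,-16,0,0,0,36, 2,-1,-22,0,0,0,36, 2,-1,-28,0,0,0,36]';python3 -m inch '[0,0,-4,0,0,0,36, 0,0,-8,0,0,0,36, 0,0,-8,0,0,0,36]'
```

```text
clock: 2.97
eef_pos: [0.488, 0.2104, 0.0923]
tool_rot: [-0.089, 0.996, 0.0, 0.0]
ft_force: [-0.1, 0.3, -0.5]
grip_width: 0.0309
grasp_force: 0.0
clock: 3.22
eef_pos: [0.4877, 0.2097, 0.0836]
tool_rot: [-0.089, 0.996, -0.0, -0.001]
ft_force: [0.1, 0.0, 0.3]
grip_width: 0.0308
grasp_force: 0.0
```

```bash
python3 -m inch '[-0.5,3,0,0,0,0,36, -1.1,6,0,0,0,0,36,-1.1,6,0,0,0,0,36]'|sed -n '2p;4p';for i in 1; do python3 -m inch '[-0.2,1,0,0,0,0,36,-0.2,1,0,0,0,0,36]'|sed -n '2p;4p';done;  python3 -m inch '[-0.2,1,0,0,0,0,36,-0.2,1,0,0,0,0,36]'|sed -n '2p;4p'
```

```text
eef_pos: [0.4876, 0.2167, 0.085]
ft_force: [-0.6, 0.9, -0.1]
eef_pos: [0.4872, 0.2173, 0.0849]
ft_force: [-0.1, -0.3, -0.2]
eef_pos: [0.487, 0.2181, 0.0848]
ft_force: [-0.0, -0.4, 0.5]
```

```bash
python3 -m inch '[-0.2,1,0,0,0,0,36,-0.2,1,0,0,0,0,36]'|sed -n '2p;4p'
```

```text
eef_pos: [0.4867, 0.2191, 0.0847]
ft_force: [-0.9, 0.0, 0.1]
```

```bash
python3 -m inch '[-0.2,1,0,0,0,0,36,-0.2,1,0,0,0,0,36]'|sed -n '2p;4p'
```

```text
eef_pos: [0.4865, 0.2196, 0.0847]
ft_force: [0.3, -1.0, 0.9]
```

```bash
python3 -m inch '[-0.2,1,0,0,0,0,36,-0.2,1,0,0,0,0,36]'|sed -n '2p;4p'
```

```text
eef_pos: [0.4863, 0.2204, 0.0846]
ft_force: [1.5, -2.9, 0.3]
```

```bash
python3 -m inch '[0.9,-5,0,0,0,0,36, 1.8,-10,0,0,0,0,36,2.5,-14,0,0,0,0,36,2.8,-16,0,0,0,0,36,2.8,-16,0,0,0,0,36]'|sed -n '2p;4p';  python3 -m inch '[0.2,-1,0,0,0,0,36,0.2,-1,0,0,0,0,36]'|sed -n '2p;4p'
```

```text
eef_pos: [0.4892, 0.2044, 0.0847]
ft_force: [-0.2, -0.4, -0.1]
eef_pos: [0.4894, 0.2039, 0.0847]
ft_force: [-0.6, 0.9, 0.6]
```

```bash
python3 -m inch '[0.2,-1,0,0,0,0,36,0.2,-1,0,0,0,0,36]'|sed -n '2p;4p'
```

```text
eef_pos: [0.4895, 0.203, 0.0847]
ft_force: [0.7, -0.5, 0.3]
```

```bash
python3 -m inch '[0.2,-1,0,0,0,0,36,0.2,-1,0,0,0,0,36]'|sed -n '2p;4p'
```

```text
eef_pos: [0.4897, 0.202, 0.0847]
ft_force: [0.7, -0.8, -0.8]
```

```bash
python3 -m inch '[0.2,-1,0,0,0,0,36,0.2,-1,0,0,0,0,36]'|sed -n '2p;4p'
```

```text
eef_pos: [0.4898, 0.2013, 0.0847]
ft_force: [-0.2, 2.7, -0.3]
```

```bash
python3 -m inch '[0.2,-1,0,0,0,0,36,0.2,-1,0,0,0,0,36]'|sed -n '2p;4p'
```

```text
eef_pos: [0.4901, 0.2004, 0.0847]
ft_force: [-1.4, 2.2, 1.0]
```

The left pair is sound: the firm-to-firm span is about 19 mm, against 18.4 mm expected for a sound pair and 27.4 mm for a worn one. On to the middle pair.

```bash
python3 -m inch '[-1.7,9,0,0,0,0,36, -1.7,9,0,0,0,0,36, -1.7,9,40,0,0,0,36, -1.7,9,45,0,0,0,36, 17,-20,45,0,0,0,36, 17,-60,45,0,0,0,36, 17,-93,45,0,0,0,36,17,-93,45,0,0,0,36]'|sed -n '2p;4p'; python3 -m inch '[0,0,-15,0,0,0,36,0,0,-30,0,0,0,36,0,0,-38,0,0,0,36,0,0,-45,0,0,0,36,0,0,-45,0,0,0,36]'|sed -n '2p;4p'
```

```text
eef_pos: [0.5071, 0.1019, 0.1299]
ft_force: [0.2, 0.2, -0.2]
eef_pos: [0.5062, 0.107, 0.0833]
ft_force: [0.1, 0.0, -0.4]
```

```bash
python3 -m inch '[-0.7,4,0,0,0,0,36, -1.4,8,0,0,0,0,36,-1.4,8,0,0,0,0,36]'|sed -n '2p;4p';  python3 -m inch '[-0.2,1,0,0,0,0,36,-0.2,1,0,0,0,0,36]'|sed -n '2p;4p'
```

```text
eef_pos: [0.5062, 0.116, 0.0854]
ft_force: [0.3, -0.1, 0.7]
eef_pos: [0.5059, 0.1164, 0.0852]
ft_force: [-0.4, 0.2, -0.6]
```

```bash
python3 -m inch '[-0.2,1,0,0,0,0,36,-0.2,1,0,0,0,0,36]'|sed -n '2p;4p'
```

```text
eef_pos: [0.5054, 0.1171, 0.0849]
ft_force: [0.1, -0.2, 0.6]
```

```bash
python3 -m inch '[-0.2,1,0,0,0,0,36,-0.2,1,0,0,0,0,36]'|sed -n '2p;4p'
```

```text
eef_pos: [0.5051, 0.118, 0.0847]
ft_force: [-0.8, -0.8, 0.4]
```

```bash
python3 -m inch '[-0.2,1,0,0,0,0,36,-0.2,1,0,0,0,0,36]'|sed -n '2p;4p'
```

```text
eef_pos: [0.5049, 0.119, 0.0846]
ft_force: [0.5, 0.2, -0.7]
```

```bash
python3 -m inch '[-0.2,1,0,0,0,0,36,-0.2,1,0,0,0,0,36]'|sed -n '2p;4p'
```

```text
eef_pos: [0.5046, 0.12, 0.0846]
ft_force: [0.5, -0.7, 0.7]
```

```bash
python3 -m inch '[-0.2,1,0,0,0,0,36,-0.2,1,0,0,0,0,36]'|sed -n '2p;4p'
```

```text
eef_pos: [0.5045, 0.1207, 0.0846]
ft_force: [-0.4, -0.7, 0.1]
```

Still free at +13.5 mm, so this may be the worn pair. Continuing gently.

```bash
python3 -m inch '[-0.2,1,0,0,0,0,36,-0.2,1,0,0,0,0,36]'|sed -n '2p;4p'
```

```text
eef_pos: [0.5043, 0.1215, 0.0846]
ft_force: [1.4, -2.9, -0.3]
```

```bash
python3 -m inch '[-0.2,1,0,0,0,0,36,-0.2,1,0,0,0,0,36]'|sed -n '2p;4p'
```

```text
eef_pos: [0.5042, 0.122, 0.0847]
ft_force: [1.4, -5.3, 0.2]
```

```bash
python3 -m inch '[0.9,-5,0,0,0,0,36, 1.8,-10,0,0,0,0,36,2.6,-15,0,0,0,0,36,3.3,-19,0,0,0,0,36,3.7,-21,0,0,0,0,36,4,-23,0,0,0,0,36,4,-23,0,0,0,0,36]'|sed -n '2p;4p';  python3 -m inch '[0.2,-1,0,0,0,0,36,0.2,-1,0,0,0,0,36]'|sed -n '2p;4p'
```

```text
eef_pos: [0.5081, 0.0996, 0.0847]
ft_force: [0.1, -0.4, 0.2]
eef_pos: [0.5083, 0.0989, 0.0847]
ft_force: [0.4, 0.7, 0.0]
```

```bash
python3 -m inch '[0.2,-1,0,0,0,0,36,0.2,-1,0,0,0,0,36]'|sed -n '2p;4p'
```

```text
eef_pos: [0.5085, 0.098, 0.0847]
ft_force: [-0.3, -0.0, -0.1]
```

```bash
python3 -m inch '[0.2,-1,0,0,0,0,36,0.2,-1,0,0,0,0,36]'|sed -n '2p;4p'
```

```text
eef_pos: [0.5087, 0.0969, 0.0847]
ft_force: [0.0, 0.5, 0.5]
```

```bash
python3 -m inch '[0.2,-1,0,0,0,0,36,0.2,-1,0,0,0,0,36]'|sed -n '2p;4p'
```

```text
eef_pos: [0.5089, 0.0958, 0.0847]
ft_force: [-0.0, 0.1, 0.8]
```

```bash
python3 -m inch '[0.2,-1,0,0,0,0,36,0.2,-1,0,0,0,0,36]'|sed -n '2p;4p'
```

```text
eef_pos: [0.5091, 0.0948, 0.0847]
ft_force: [-0.2, 0.1, -0.2]
```

```bash
python3 -m inch '[0.2,-1,0,0,0,0,36,0.2,-1,0,0,0,0,36]'|sed -n '2p;4p'
```

```text
eef_pos: [0.5093, 0.094, 0.0847]
ft_force: [0.2, 1.3, 0.0]
```

```bash
python3 -m inch '[0.2,-1,0,0,0,0,36,0.2,-1,0,0,0,0,36]'|sed -n '2p;4p'
```

```text
eef_pos: [0.5094, 0.0932, 0.0847]
ft_force: [-1.3, 1.9, 0.6]
```

The middle pair is worn: its span is about 28 mm, against 27.4 mm expected. One more small nudge, then back to the centre, up and over the shaft.

```bash
python3 -m inch '[0.1,-0.6,0,0,0,0,36,0.1,-0.6,0,0,0,0,36]'|sed -n '2p;4p'; python3 -m inch '[-1.6,9,0,0,0,0,36, -1.6,9,0,0,0,0,36, -1.6,9,40,0,0,0,36, -1.6,9,45,0,0,0,36, 20,24,45,0,0,0,50, 47,24,45,0,0,0,50, 47,24,45,0,0,0,50,47,24,45,0,0,0,50]'|sed -n '2p;4p'; python3 -c "
from h import *
im=bot.camera('top');cv2.imwrite('pics/top2.png',im)
cv2.imwrite('pics/n2.png',cv2.resize(im[185:285,210:370],None,fx=5,fy=5,interpolation=cv2.INTER_CUBIC))"
```

```text
eef_pos: [0.5095, 0.0927, 0.0847]
ft_force: [-1.1, 3.0, -0.8]
eef_pos: [0.5578, 0.1164, 0.1297]
ft_force: [-0.8, 0.1, 0.6]
```

View pics/n2.png

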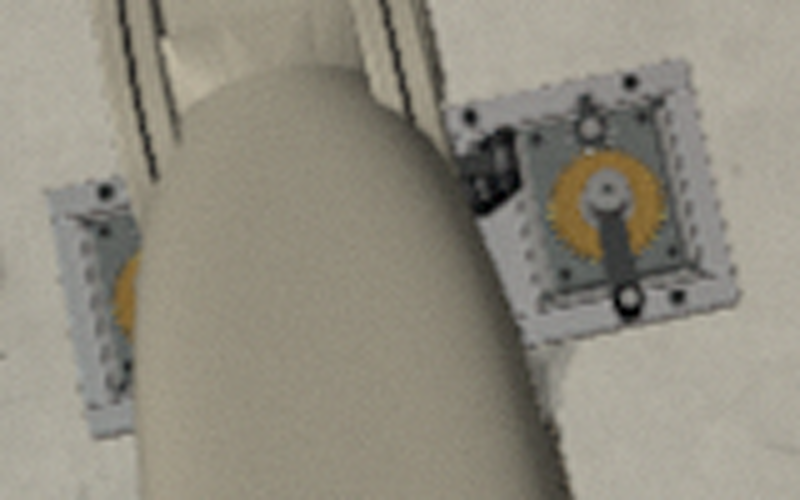

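The arm hides the middle pair in this view, but the right pair is undisturbed. Descending onto the shaft.

```bash
python3 -m inch '[-1,0,-15,0,0,0,50,-1,0,-28,0,0,0,50,-1,0,-28,0,0,0,50]'|sed -n '2p;4p'; python3 -m inch '[0,0,-10,0,0,0,50,0,0,-18,0,0,0,50,0,0,-18,0,0,0,50]'|sed -n '2p;4p'
```

```text
eef_pos: [0.5526, 0.1156, 0.0991]
ft_force: [-0.5, -1.1, 0.3]
eef_pos: [0.5544, 0.116, 0.0822]
ft_force: [0.0, -0.3, -1.0]
```

```bash
python3 -m inch '[0,0,0,0,0,0,30,0,0,0,0,0,0,26,0,0,0,0,0,0,24,0,0,0,0,0,0,24]'
```

```text
clock: 11.68
eef_pos: [0.556, 0.1162, 0.0842]
tool_rot: [-0.089, 0.996, -0.0, 0.0]
ft_force: [0.6, 0.0, 0.3]
grip_width: 0.0207
grasp_force: 0.4
```

Well centred: the fingers just touch and there is no side force. Closing fully and starting the lift.

```bash
python3 -m inch '[0,0,0,0,0,0,10,0,0,0,0,0,0,0,0,0,0,0,0,0,0,0,0,0,0,0,0,0,0,0,0,0,0,0,0]'; python3 -m inch '[0,0,2,0,0,0,0,0,0,5,0,0,0,0,0,0,8,0,0,0,0,0,0,12,0,0,0,0,0,0,12,0,0,0,0]'
```

```text
clock: 12.1
eef_pos: [0.556, 0.116, 0.0843]
tool_rot: [-0.089, 0.996, -0.0, 0.001]
ft_force: [0.1, -2.8, 5.8]
grip_width: 0.0183
grasp_force: 58.5
clock: 12.52
eef_pos: [0.5547, 0.1167, 0.0955]
tool_rot: [-0.089, 0.996, 0.0, -0.001]
ft_force: [0.1, -0.9, -8.2]
grip_width: 0.018
grasp_force: 59.0
```

```bash
python3 -m inch '[0,0,15,0,0,0,0,0,0,35,0,0,0,0,0,0,60,0,0,0,0,0,0,85,0,0,0,0,0,0,105,0,0,0,0,0,0,115,0,0,0,0,0,0,120,0,0,0,0,0,0,120,0,0,0,0]'; python3 -c "
from h import *
im=bot.camera('scene');cv2.imwrite('pics/s3.png',im)
print(bot.get_obs()['joint_pos'])"
```

```text
clock: 13.18
eef_pos: [0.5554, 0.1165, 0.216]
tool_rot: [-0.089, 0.996, 0.0, 0.0]
ft_force: [0.5, 0.3, -7.5]
grip_width: 0.0182
grasp_force: 59.6
[2.06574012e-01 3.92791990e-01 1.17421474e-01 1.29709514e+00
 2.24951141e-04 2.81468302e-02]
```

View pics/s3.png

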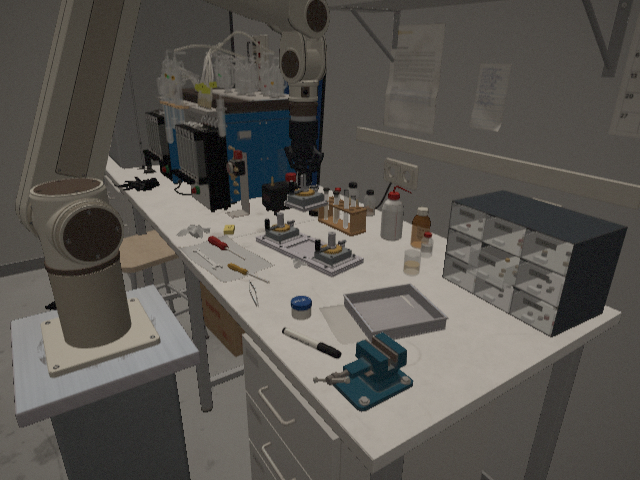

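The picture shows the worn pair hanging level at (305,195), the middle pocket empty and the sound pairs seated. Carrying it to the tray.

```bash
python3 -m inch '[-3,-25,0,0,0,-0.04,0,-6,-60,0,0,0,-0.1,0,-10,-98,0,0,0,-0.16,0,-14,-136,0,0,0,-0.22,0,-17,-174,0,0,0,-0.28,0,-20,-212,0,0,0,-0.34,0,-23,-250,0,0,0,-0.4,0,-25,-288,0,0,0,-0.43,0]'; python3 -m inch '[-2,-35,0,0,0,0,0,-3,-65,0,0,0,0,0,-3,-85,0,0,0,0,0,-3,-96,0,0,0,0,0,-3,-96,0,0,0,0,0,-3,-96,0,0,0,0,0]'; python3 -c "
from h import *
im=bot.camera('scene');a=im[150:360,260:480]
im=bot.camera('top');b=im[140:350,340:560];cv2.imwrite('pics/s4.png',cv2.resize(np.hstack([a,b]),None,fx=1.8,fy=1.8))"
```

```text
clock: 13.9
eef_pos: [0.5286, -0.1729, 0.2133]
tool_rot: [0.127, 0.992, 0.001, -0.002]
ft_force: [0.2, -0.1, -8.3]
grip_width: 0.0183
grasp_force: 59.7
clock: 14.4
eef_pos: [0.5267, -0.2673, 0.2137]
tool_rot: [0.126, 0.992, 0.001, -0.002]
ft_force: [-0.5, 0.2, -8.7]
grip_width: 0.0182
grasp_force: 59.9
```

View pics/s4.png

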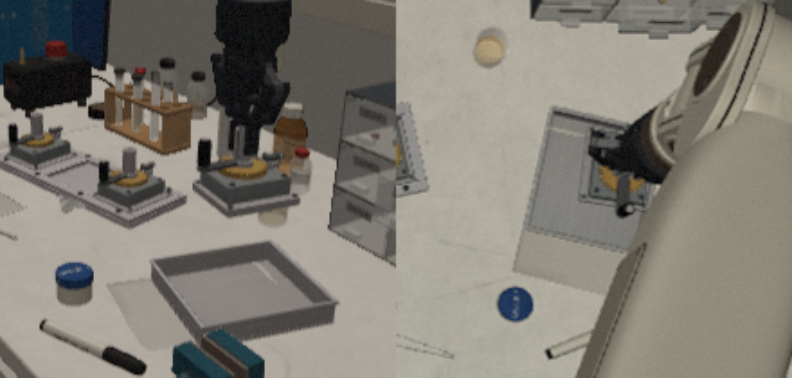

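The pair hangs over the tray, aligned with it, in both views. Lowering.

```bash
python3 -m inch '[0,0,-18,0,0,0,0,0,0,-40,0,0,0,0,0,0,-62,0,0,0,0,0,0,-82,0,0,0,0,0,0,-98,0,0,0,0,0,0,-110,0,0,0,0,0,0,-116,0,0,0,0,0,0,-118,0,0,0,0]'; python3 -m inch '[0,0,-3,0,0,0,0,0,0,-6,0,0,0,0,0,0,-9,0,0,0,0,0,0,-11,0,0,0,0,0,0,-12,0,0,0,0,0,0,-12,0,0,0,0]'|sed -n '2p;4p'
```

```text
clock: 15.17
eef_pos: [0.5269, -0.2659, 0.0962]
tool_rot: [0.125, 0.992, 0.001, -0.002]
ft_force: [-1.0, -0.2, -8.3]
grip_width: 0.0185
grasp_force: 59.7
eef_pos: [0.5275, -0.2677, 0.0856]
ft_force: [0.3, 0.2, -7.8]
```

```bash
python3 -m inch '[0,0,-1,0,0,0,0,0,0,-2,0,0,0,0,0,0,-3,0,0,0,0,0,0,-4,0,0,0,0,0,0,-4,0,0,0,0]'|sed -n '2p;4p'; python3 -m inch '[0,0,-1,0,0,0,0,0,0,-1,0,0,0,0]'|sed -n '2p;4p'
```

```text
eef_pos: [0.5275, -0.2676, 0.0814]
ft_force: [-0.1, -0.4, -7.6]
eef_pos: [0.5275, -0.2676, 0.0805]
ft_force: [0.4, -0.1, -7.8]
```

```bash
python3 -m inch '[0,0,-1,0,0,0,0,0,0,-1,0,0,0,0]'|sed -n '2p;4p'
```

```text
eef_pos: [0.5276, -0.2677, 0.0796]
ft_force: [0.4, -0.4, -6.9]
```

```bash
python3 -m inch '[0,0,-0.8,0,0,0,0,0,0,-0.8,0,0,0,0]'|sed -n '2p;4p'
```

```text
eef_pos: [0.5277, -0.2677, 0.0794]
ft_force: [-1.1, 1.3, -3.7]
```

```bash
python3 -m inch '[0,0,-0.5,0,0,0,0,0,0,-0.5,0,0,0,0]'|sed -n '2p;4p'
```

```text
eef_pos: [0.5277, -0.2678, 0.0794]
ft_force: [-4.0, 1.1, 1.2]
```

The pair is standing on the tray floor at the expected height of 0.079. Releasing and retreating.

```bash
python3 -m inch '[0,0,0,0,0,0,28,0,0,0,0,0,0,36,0,0,0,0,0,0,45,0,0,0,0,0,0,50,0,0,0,0,0,0,50]'|sed -n '2p;4,6p'; python3 -m inch '[0,0,5,0,0,0,50,0,0,20,0,0,0,50,0,0,50,0,0,0,50,0,0,90,0,0,0,50,0,0,120,0,0,0,50,-30,35,140,0,0,0,50,-60,70,140,0,0,0,50,-60,70,140,0,0,0,50]'; python3 -m inch '[-40,40,0,0,0,0,50,-60,80,0,0,0,0,50,-60,100,0,0,0,0,50,-60,100,0,0,0,0,50]'; python3 - <<'E'
from h import *
im=bot.camera('scene');a=im[150:360,240:480]
im=bot.camera('top');b=im[140:350,320:560];cv2.imwrite('pics/s5.png',cv2.resize(np.hstack([a,b]),None,fx=1.65,fy=1.65))
E
```

```text
eef_pos: [0.5281, -0.2679, 0.0787]
ft_force: [-1.0, 0.3, 0.7]
grip_width: 0.043
grasp_force: 0.0
clock: 17.83
eef_pos: [0.4645, -0.1948, 0.2199]
tool_rot: [0.125, 0.992, 0.001, -0.001]
ft_force: [-1.6, -0.1, -0.3]
grip_width: 0.0424
grasp_force: 0.0
clock: 18.17
eef_pos: [0.4047, -0.0933, 0.2188]
tool_rot: [0.123, 0.992, 0.001, -0.001]
ft_force: [-0.8, -0.6, 0.1]
grip_width: 0.0424
grasp_force: 0.0
```

View pics/s5.png

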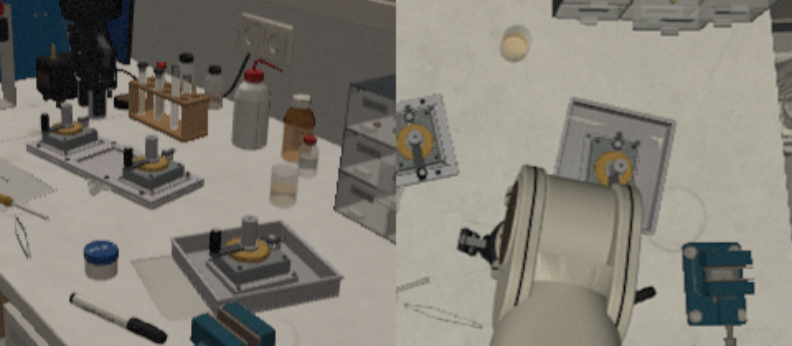

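The pair stands flat and central in the tray, at (250,260) left and (615,165) right. The sound pairs and bystanders are in place, and the gripper is clear of everything.

```bash
python3 -c "
from workcell import bot
print(bot.job_done())"
```

```text
the job is handed in; nothing more can be done
None
```

I found the worn pair in the middle pocket, lifted it out and set it down upright and flat in the reject tray, then handed the job in at about 18 s on the robot's clock. I felt only the left (sound) and middle pairs and left the right one untouched; no verdict on the job came back.

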